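# Burnish an oval box on a coasting hand wheel

### The job

Set the iron hand wheel turning briskly by its pegs, take the sprung burnisher from its rest, and while the wheel coasts burnish right round the side of the oval box: one unbroken pass of nine seconds with the horn tip pressed on evenly at about 3 newtons (never lifting, never digging in), the wheel still making at least a turn every seven seconds. Only the burnisher may touch the box. Then lay the burnisher back in its rest as it lay before and let go; leave the other things on the bench alone, and the wheel may run on.

Things in the scene. Friction and masses are not known exactly. Their poses are not given: they have to be found in the camera images.
- stand: Fixed cast-iron foot of the hand wheel, 230 mm across, 32 mm tall, bolted to the bench at a place and yaw that vary. Origin: centre of its underside, on the wheel's upright axis.
- wheel (a joint): Turning angle of the hand wheel about its upright axis, rad, counterclockwise from above, no stops; 0 when the box's long axis lies along the stand's x. Iron disc 330 mm across, 40 mm thick, top face 74 mm above the bench; inertia about 0.31 kg m2 (varies 20 percent), bearing drag only 0.003 N m plus 0.003 N m s/rad: it coasts for a minute. Working speed 1 to 3 rad/s; over 4 is unsafe.
- peg (a point): Top of one of the wheel's four alike upright wooden pegs for pushing it round: 16 mm thick, standing 24 mm above the wheel's top face, so their tops are 98 mm above the bench. They stand 145 mm from the axis, at 45 (this one), 135, 225 and 315 degrees counterclockwise from the box's x axis.
- box: Closed oval box of tan and brown inlay, fixed on the wheel, centred on its axis and turning with it. Plan: an ellipse with half axes 92 mm (box x) and 64 mm; side upright, from 78 to 158 mm above the bench. Origin: centre of its underside, on the axis, 78 mm up. Burnish at about 130 mm above the bench, so hand and tool pass over the pegs. Good pressure is 1.5 to 5 N; above 12 N bruises it.
- burnisher: Sprung burnisher, 0.24 kg: square wooden handle 24 x 24 x 110 mm, brass ferrule 22 mm thick and 20 mm long, then a 10 mm brass plunger rod with a round dark horn tip. Origin: on the centre line in the middle of the handle (grip here), 40 mm above the bench when in the rest; x points along the tool to the tip.
- horn (a point): Centre of the burnisher's ball-shaped horn tip, 12 mm radius; 130 mm from the burnisher's origin along its x when the spring is free. The horn is oiled and slick (friction about 0.03).
- tip (a joint): How far the horn tip is pushed back into the handle, m: 0 free, 0.040 at the stop. Spring about 200 N/m from 0 (3 N is 15 mm, 8 N at the stop), with damping of 3 N s/m and 40 g of moving mass.
- rest: Fixed cedar rest, a plank 150 x 70 x 10 mm with two U-shaped cradles 88 mm apart along its x axis, at x = -44 and +44 mm, each 10 mm thick; their floors are 28 mm and their side posts 52 mm above the bench, 36 mm apart inside. The handle lies across both, tool x along rest x, its middle over the rest's origin. Origin: centre of its underside. Stands left or right of the wheel.
- sample_block: Bystander, not to be moved: two-colour wooden sample block, 100 x 56 x 35 mm. Origin: centre of its underside.
- ink_weight: Bystander, not to be moved: pewter inkstone weight with a small knob, 70 x 45 x 32 mm. Origin: centre of its underside.
- caddy: Bystander, not to be moved: round dark lacquer tea caddy, 68 mm across and 68 mm tall. Origin: centre of its underside.
- oil_bottle: Bystander, not to be moved: amber oil bottle, 48 mm across and 105 mm tall. Origin: centre of its underside.
- turned_bowl: Bystander, not to be moved: turned wooden bowl, 104 mm across and 40 mm tall. Origin: centre of its underside.
Not all that is in view belongs to the job. What is shaped like the burnisher but red is not meant.

How it is judged:
On the way:
1. the horn tip of the burnisher pressed on the side of the box with 1.5 to 5 N without a break for 8 s while the wheel turns at more than 0.75 rad/s (so about a full turn or more) (contact force between burnisher and box between 1.5 and 5 N and (velocity of joint wheel above 0.75 rad/s or velocity of joint wheel below -0.75 rad/s) and z of horn in the frame of box between 0 and 0.08 m and value of joint tip above 0.003 m), for 8 s.
At the end, for the whole second after the job is handed in: The burnisher lies at rest and released in both cradles of its rest, within 25 mm of the middle along the rest and 12 mm across, its tip pointing the way it did; the wheel may still be turning (x of burnisher in the frame of rest between -0.025 and 0.025 m and y of burnisher in the frame of rest between -0.012 and 0.012 m and z of burnisher in the frame of rest between 0.034 and 0.046 m and x of horn in the frame of rest between 0.09 and 0.17 m and linear speed of burnisher below 0.03 m/s and contact force between burnisher and rest above 0.5 N); the robot touches nothing.
It fails at once if the box bruised by more than 12 N from the burnisher (contact force between burnisher and box above 12 N).
It fails at once if the hand touches the box (contact force between any of the fingers, the arm and box above 1 N).
It fails at once if the wheel flung round at more than 4 rad/s (velocity of joint wheel above 4 rad/s or velocity of joint wheel below -4 rad/s).
It fails at once if the burnisher dropped on the bench (height (world z) of burnisher below 0.022 m).
It fails at once if a bystander pushed more than 40 mm from its place (distance of any of sample_block, ink_weight, caddy, oil_bottle, turned_bowl from where it was at the start of the episode above 0.04 m).
It also fails if it takes over 72 s, if anything falls off the work surface, if the arm or the gripper's body presses on something with over 40 N, if the wrist force passes 120 N, or if a joint passes its speed limit or range.

### The arm

A 6-joint arm with a two-finger parallel gripper is mounted at the origin on the work surface. World frame = base frame: x ahead of the robot, y to its left, z up, the work surface at z = 0. Lengths are in m, angles in rad, forces in N, time in s.
With the tool pointing down it reaches from about 0.225 to 0.875 m from the base axis. Payload 3.4 kg.
Tool frame: the origin (TCP) lies where the fingers leave the gripper's body, on its centre line; the fingertips stand 73 mm ahead of it and the grasp point (between the pads) lies 54 mm ahead of it (manip.pinch_z is the distance from the TCP to the grasp point, in m); z points along the fingers, y is the line along which they close (so a half turn about z gives the same grasp; the last joint's range is limited). The gripper opens to 85 mm and grips with 20 to 120 N. Pads are 22 mm wide; open, the fingers measure 114 mm over their backs; the gripper's body (76 mm by 85 mm) begins 54 mm behind the grasp point. The pads swing forward as they close: fully open they stand 13 mm farther back than shut.
Start: joints at [-1.334, 0.276, 1.505, -0, 1.361, -0.121], TCP at [0.201, -0.539, 0.304] pointing down, gripper open.
Joint ranges: [-2.89, 2.89], [-0.75, 2.08], [0.22, 2.7], [-1.18, 4.32], [0.11, 2.71], [-2.7, 2.7]. Speed limits (rad/s): [2.57, 2.57, 3.14, 3.14, 3.14, 3.14].

### API

Orientations are given as a unit quaternion [w, x, y, z].
In Python, from rig import readout, imaging, manip gives the robot as it stands. The module is installed in compiled form; this text tells all that it offers.
- The arm moves only by the tool servo_tool, never from a script. Its argument "moves" is a list of rows, each an object with "dp": the shift along the tool's x, y, z in units of 0.2 m (1.0 is 0.2 m), a list of three; "delta_rot": the turn, a rotation vector about the tool's x, y, z in units of 0.1 rad (1.0 is 0.1 rad), a list of three; "fingers": the opening, from 0 (shut) to 1 (fully open). In form: [{"dp": [dx, dy, dz], "delta_rot": [wx, wy, wz], "fingers": fingers}, ...]. A call has 1 to 5 rows; each row shifts and turns the commanded pose from where the row before left it, along the tool's axes as they then stand; what a row does not reach is not made up. A row lasts 1/10 s, in which the tool goes at most 50 mm and 8.59 degrees, less where a joint would pass 70% of its speed; a pose out of reach is approached as far as the arm can. A call with a number of a shift or a turn outside -1 to 1 is refused whole. A call with a gripper value outside its range is refused whole. The fingers move at their own pace and stop on an object; "force" is the grip in N (left out, the last holds). Time passes only in rows, so rows that do not move let the fingers close. It gives the time, the measured TCP pose, the force, the opening and the grip force at its end, in the units of the state.
- readout.get_state(): the state, without advancing time (a new reading comes with each control period).
- imaging.get_image(name): name is "scene" or "side" or "wrist"; returns (picture, depth): 480x640x3 uint8, red, green, blue; 480x640 float32, m along the optical axis (not along the pixel's ray), 0 where there is no reading.
- imaging.calibration(name): a dict with "intrinsics" (3x3 intrinsics, pixels), "dist" ([k1, k2, p1, p2, k3] as OpenCV has them; the pictures are not rectified), "R" (3x3) and "t" (3): a world point X has camera coordinates R X + t; the wrist camera has in their place "hand_eye" (4x4, takes a point from camera to tool coordinates, whose origin is the TCP and whose axes are the flange's). Camera axes: x right, y down, z forward; pixel columns grow to the right and rows downward; lengths in m; the calibration is good to about 2 mm. A picture is of the moment at which its call begins: read the wrist's pose just before it. calibration takes no time and is no camera call.
- manip.sign_off(): hands the job in; it is judged then, once.
The state is a dict: "clock": time; "qpos": joint angles; "qd": joint speeds; "effort": joint torques, N m; "position": TCP position; "ee_rot": TCP orientation; "contact_force": force on the tool from outside, world axes, zero at the start; "moment": the same for the moment, N m; "width": finger opening in m; "gripper_force": force on a finger pad.
Only numpy, scipy, OpenCV 4.12 (cv2) and the standard library are available. Lean on these libraries where they do the work, as an engineer would, in place of code of your own. Each camera call takes 0.05 s, during which the arm holds its last target. There are 200 camera calls.

## Working session

There is one attempt and no reset: what is moved stays moved. The work goes in short steps, Python scripts to look and compute and a tool call to move; the robot and the scene stay as the last step left them, time stands still between calls to the robot, and variables do not carry over. Pictures are saved under pics/ and viewed, at most 10 in all, crops included, and the job is handed in when it is done.

Besides the shell and the picture viewer there is one more tool, called after "Call:" by a JSON object that holds its "fn" and its "kwargs", one argument or row to a line. servo_tool: Moves the arm, as the interface text tells. Its arguments: {"type":"object","properties":{"moves":{"type":"array"},"force":{"type":"number"}},"required":["moves"]}

```bash
mkdir -p pics; ls
cat > h.py <<'E'
import numpy as np, cv2
from rig import readout, imaging, manip
def world(name, pic_depth, st=None):
    c=imaging.calibration(name); d=pic_depth
    K=np.array(c["intrinsics"]); dist=np.array(c["dist"])
    v,u=np.mgrid[0:480,0:640]
    p=cv2.undistortPoints(np.stack([u,v],-1).reshape(-1,1,2).astype(np.float64),K,dist).reshape(480,640,2)
    X=np.dstack([p[...,0]*d,p[...,1]*d,d])
    R=np.array(c["R"]);t=np.array(c["t"])
    W=(X-t)@R
    W[d<=0]=np.nan
    return W
E
python3 - <<'E'
from h import *
for n in("scene","side"):
    p,d=imaging.get_image(n); cv2.imwrite(f"pics/{n}0.png",p[...,::-1]); np.savez(f"{n}0.npz",p=p,W=world(n,d))
    c=imaging.calibration(n); print(n,-np.array(c["R"]).T@c["t"])
s=readout.get_state(); print(s)
print(imaging.calibration("wrist"),manip.pinch_z)
E
```

```text
pics
scene [ 1.70642415 -0.0657271   1.03414654]
side [-0.12926061  0.73074599  1.26994752]
{'clock': 0.1, 'qpos': array([-1.33399882e+00,  2.76567062e-01,  1.50600967e+00, -4.64958168e-05,
        1.36070084e+00, -1.21017048e-01]), 'qd': array([-0.00015498, -0.00034489, -0.00335776, -0.00190894, -0.00093938,
        0.0002266 ]), 'effort': array([ 8.65036200e-04, -4.17700231e+01, -2.46405691e+01, -3.38802884e-04,
        5.81678847e-03,  1.02600970e-05]), 'position': array([ 0.20127189, -0.53825029,  0.30310472]), 'ee_rot': array([-8.39733659e-04,  9.84037519e-01,  1.77959124e-01, -7.14375133e-05]), 'contact_force': array([-0.95188439,  0.11694092, -0.4245779 ]), 'moment': array([ 0.02137369, -0.06703586,  0.0304736 ]), 'gripper_force': 0.0, 'width': 0.08535914244248552}
{'intrinsics': array([[394.6645636 ,   0.        , 320.25982029],
       [  0.        , 394.6645636 , 244.50182944],
       [  0.        ,   0.        ,   1.        ]]), 'dist': array([-0.00235568,  0.        ,  0.        ,  0.        ,  0.        ]), 'hand_eye': array([[-8.87510854e-04, -9.58043720e-01, -2.86620731e-01,
         7.26960460e-02],
       [ 9.99999584e-01, -9.10687761e-04, -5.24449002e-05,
         1.03548680e-04],
       [-2.10777484e-04, -2.86620658e-01,  9.58044129e-01,
        -7.04799764e-02],
       [ 0.00000000e+00,  0.00000000e+00,  0.00000000e+00,
         1.00000000e+00]])} 0.0539
```

View pics/scene0.png

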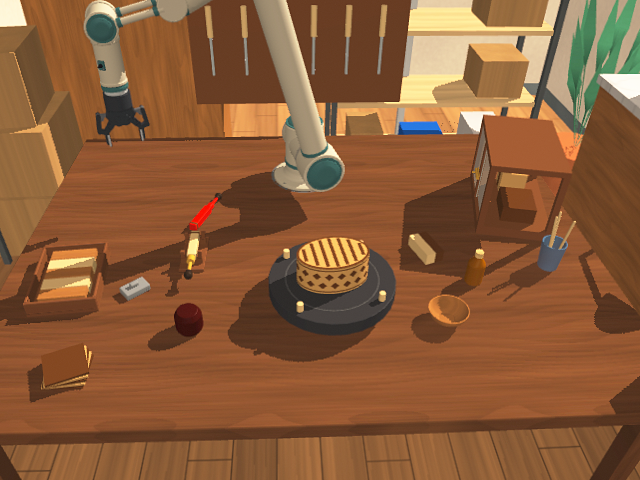

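View pics/side0.png

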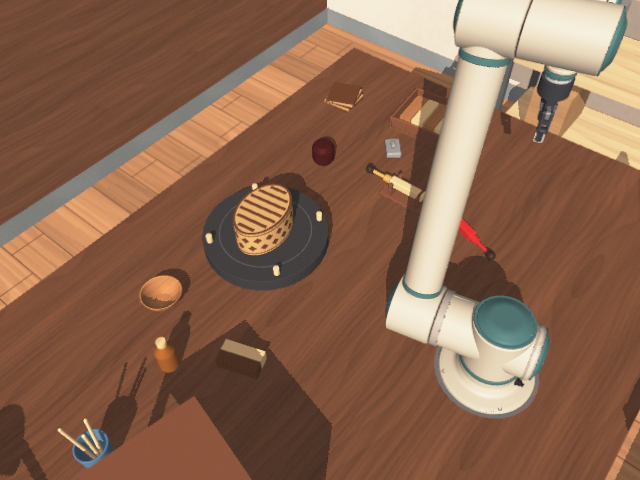

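The scene view shows the box at (332,265) on the wheel, with pegs at (286,253), (300,307) and (382,296). The burnisher is in its rest at (192,255), horn at (188,275), with the red decoy behind it at (205,212). The bystanders are the weight (135,288), caddy (188,320), sample block (422,248), bottle (476,268) and bowl (448,310). The side view matches.

Run:
```python
from h import *
P=[];C=[]
for n in("scene","side"):
    z=np.load(f"{n}0.npz"); W=z["W"].reshape(-1,3); c=z["p"].reshape(-1,3)
    m=np.isfinite(W[:,0]); W=W[m];c=c[m]
    print(n,"table z",np.median(W[(abs(W[:,0]-.5)<.4)&(abs(W[:,2])<.02)][:,2]))
    # box top
    t=(abs(W[:,2]-.158)<.006)&(W[:,0]>.3)&(W[:,0]<.8)&(abs(W[:,1])<.25)
    q=W[t]; q=q[np.linalg.norm(q[:,:2]-np.median(q[:,:2],0),axis=1)<.1]
    e=cv2.minAreaRect(q[:,:2].astype(np.float32)); h=cv2.convexHull(q[:,:2].astype(np.float32)); print(" boxtop",len(q),cv2.fitEllipse(h*1000),np.median(q[:,2]))
    cen=np.array(cv2.fitEllipse(h*1000)[0])/1000
    r=np.linalg.norm(W[:,:2]-cen,axis=1)
    t=(abs(W[:,2]-.074)<.004)&(r<.2); h=cv2.convexHull(W[t][:,:2].astype(np.float32)); print(" wheel",cv2.minEnclosingCircle(h),np.median(W[t][:,2]))
    t=(W[:,2]>.093)&(W[:,2]<.102)&(abs(r-.145)<.025); a=np.degrees(np.arctan2(*(W[t][:,:2]-cen).T[::-1]))
    for k in range(-180,180,30):
        s=(a>=k)&(a<k+30)
        if s.sum(): print("  peg",k,s.sum(),W[t][s].mean(0).round(4))
    # burnisher: yellow handle
    near=(W[:,1]<-.1)&(W[:,1]>-.5)&(W[:,0]>.15)&(W[:,0]<.75)&(W[:,2]>.02)&(W[:,2]<.08)
    r_,g,b=c.T.astype(int)
    t=near&(r_>150)&(g>120)&(b<r_-30)
    q=W[t&(W[:,2]>.046)&(W[:,2]<.06)]; print(" handle",len(q),q.mean(0),cv2.minAreaRect((q[:,:2]*1000).astype(np.float32)))
    # everything blobs
    H=np.zeros((200,260),np.uint8); s=(W[:,2]>.015)&(W[:,2]<.2); ix=((W[s][:,0])/.005).astype(int); iy=((W[s][:,1]+.65)/.005).astype(int)
    ok=(ix>=0)&(ix<200)&(iy>=0)&(iy<260); H[ix[ok],iy[ok]]=1
    nn,lab,st,ce=cv2.connectedComponentsWithStats(H)
    for k in range(1,nn):
        if st[k,4]>15:
            i=lab[ix[ok],iy[ok]]==k; print("  blob x %.3f..%.3f y %.3f..%.3f"%(st[k,1]*.005,(st[k,1]+st[k,3])*.005,st[k,0]*.005-.65,(st[k,0]+st[k,2])*.005-.65),"zmax %.3f"%W[s][ok][i][:,2].max(),c[m[m]][s][ok][i].mean(0).astype(int))
    # horn: dark
    t=near&(r_<90)&(W[:,2]>.03)
    q=W[t&(abs(W[:,0]-.5)<.2)]
    H=np.zeros((200,260),np.uint8); 
    np.save(n+"dark.npy",q)
    hull=None
```

```text
scene table z -0.00035645731401482545
 boxtop 2001 ((633.3616943359375, 50.8292350769043), (134.44175720214844, 184.49261474609375), 10.823705673217773) 0.15842098074603292
 wheel ((0.6362548470497131, 0.05115751922130585), 0.16671717166900635) 0.07366543993218433
  peg -150 21 [ 0.5491 -0.0654  0.0967]
  peg -60 26 [ 0.7523 -0.0353  0.0975]
  peg 30 28 [0.7211 0.1671 0.0963]
  peg 120 2 [0.5128 0.1387 0.0978]
 handle 221 [ 0.46028009 -0.33075303  0.05085136] ((471.42041015625, -329.3354797363281), (162.98480224609375, 27.34598731994629), 1.7553529739379883)
  blob x 0.000..0.255 y -0.080..0.125 zmax 0.200 [113 116  99]
  blob x 0.020..0.400 y 0.515..0.650 zmax 0.200 [106  68  44]
  blob x 0.140..0.185 y -0.305..-0.275 zmax 0.025 [116  44  31]
  blob x 0.190..0.335 y -0.365..-0.300 zmax 0.029 [239  24   8]
  blob x 0.385..0.590 y -0.365..-0.300 zmax 0.057 [166 130  74]
  blob x 0.390..0.515 y 0.295..0.385 zmax 0.041 [146 109  67]
  blob x 0.420..0.675 y -0.650..-0.550 zmax 0.050 [164 109  61]
  blob x 0.480..0.805 y -0.115..0.215 zmax 0.165 [109  86  60]
  blob x 0.550..0.630 y -0.51
[... 905 characters left out ...]
1 179]
  blob x 0.135..0.275 y -0.355..-0.275 zmax 0.032 [195  55  50]
  blob x 0.380..0.585 y -0.370..-0.295 zmax 0.059 [173 140  97]
  blob x 0.390..0.510 y 0.295..0.385 zmax 0.043 [114  86  62]
  blob x 0.465..0.805 y -0.120..0.215 zmax 0.170 [108  88  72]
  blob x 0.485..0.675 y -0.650..-0.550 zmax 0.055 [120  75  55]
  blob x 0.500..0.650 y -0.650..-0.580 zmax 0.051 [167 122  84]
  blob x 0.550..0.625 y -0.515..-0.435 zmax 0.037 [158 148 142]
  blob x 0.550..0.605 y 0.420..0.475 zmax 0.110 [165 107  58]
  blob x 0.670..0.780 y 0.285..0.390 zmax 0.047 [187 122  77]
  blob x 0.690..0.765 y -0.340..-0.270 zmax 0.075 [77 32 29]
  blob x 0.795..0.920 y -0.645..-0.510 zmax 0.042 [126  79  51]
```

Call:
{"fn": "servo_tool", "kwargs": {
  "moves": [
    {"dp": [0,0,0],"delta_rot": [0,0,0.9],"fingers": 0},
    {"dp": [0,0,0],"delta_rot": [0,0,0.9],"fingers": 0},
    {"dp": [0,0,0],"delta_rot": [0,0,0.9],"fingers": 0},
    {"dp": [0,0,0],"delta_rot": [0,0,0.88],"fingers": 0}
  ]
}}

```text
clock: 0.5
position: [0.2013, -0.5383, 0.3034]
ee_rot: [-0.001, 1.0, -0.002, -0.0]
contact_force: [0.3, -0.3, 0.0]
width: 0.0284
gripper_force: 0.0
```

Call:
{"fn": "servo_tool", "kwargs": {
  "moves": [
    {"dp": [0.1,-0.22,0],"delta_rot": [0,0,0],"fingers": 0},
    {"dp": [0.1,-0.22,0],"delta_rot": [0,0,0],"fingers": 0},
    {"dp": [0.1,-0.22,0],"delta_rot": [0,0,0],"fingers": 0},
    {"dp": [0.1,-0.22,0],"delta_rot": [0,0,0],"fingers": 0},
    {"dp": [0.1,-0.22,0],"delta_rot": [0,0,0],"fingers": 0}
  ]
}}

```text
clock: 1.0
position: [0.3017, -0.3167, 0.3036]
ee_rot: [-0.0, 1.0, -0.001, 0.0]
contact_force: [1.5, 0.6, 0.4]
width: -0.0004
gripper_force: 0.0
```

Call:
{"fn": "servo_tool", "kwargs": {
  "moves": [
    {"dp": [0.1,-0.22,0],"delta_rot": [0,0,0],"fingers": 0},
    {"dp": [0.1,-0.22,0],"delta_rot": [0,0,0],"fingers": 0},
    {"dp": [0.1,-0.22,0],"delta_rot": [0,0,0],"fingers": 0},
    {"dp": [0.1,-0.22,0],"delta_rot": [0,0,0],"fingers": 0},
    {"dp": [0.1,-0.22,0],"delta_rot": [0,0,0],"fingers": 0}
  ]
}}

```text
clock: 1.5
position: [0.4016, -0.0967, 0.3038]
ee_rot: [0.0, 1.0, -0.0, 0.0]
contact_force: [0.8, -0.9, -0.3]
width: 0.0003
gripper_force: 0.0
```

Call:
{"fn": "servo_tool", "kwargs": {
  "moves": [
    {"dp": [0.1,-0.22,0],"delta_rot": [0,0,0],"fingers": 0},
    {"dp": [0.1,-0.22,0],"delta_rot": [0,0,0],"fingers": 0},
    {"dp": [0.1,-0.22,0],"delta_rot": [0,0,0],"fingers": 0},
    {"dp": [0.1,-0.22,0],"delta_rot": [0,0,0],"fingers": 0},
    {"dp": [0.1,-0.22,0],"delta_rot": [0,0,0],"fingers": 0}
  ]
}}

```text
clock: 2.0
position: [0.5017, 0.1234, 0.3036]
ee_rot: [0.0, 1.0, 0.0, -0.0]
contact_force: [1.2, -1.8, -0.4]
width: -0.0
gripper_force: 0.0
```

Call:
{"fn": "servo_tool", "kwargs": {
  "moves": [
    {"dp": [0,-0.12,0],"delta_rot": [0,0,0],"fingers": 0},
    {"dp": [0,-0.13,0.1],"delta_rot": [0,0,0],"fingers": 0},
    {"dp": [0,0,0.2],"delta_rot": [0,0,0],"fingers": 0},
    {"dp": [0,0,0.2],"delta_rot": [0,0,0],"fingers": 0},
    {"dp": [0,0,0.1],"delta_rot": [0,0,0],"fingers": 0}
  ]
}}

```text
clock: 2.5
position: [0.4992, 0.1713, 0.1803]
ee_rot: [0.001, 1.0, 0.0, -0.003]
contact_force: [-0.6, -0.7, -0.4]
width: -0.0004
gripper_force: 0.0
```

Run:
```python
from h import *
p,d=imaging.get_image("side"); cv2.imwrite("pics/side1.png",p[100:340,100:500,::-1].repeat(2,0).repeat(2,1)[:600])
s=readout.get_state(); print(s["position"],s["clock"])
```

```text
[0.49817816 0.17090596 0.17823054] 2.55
```

View pics/side1.png

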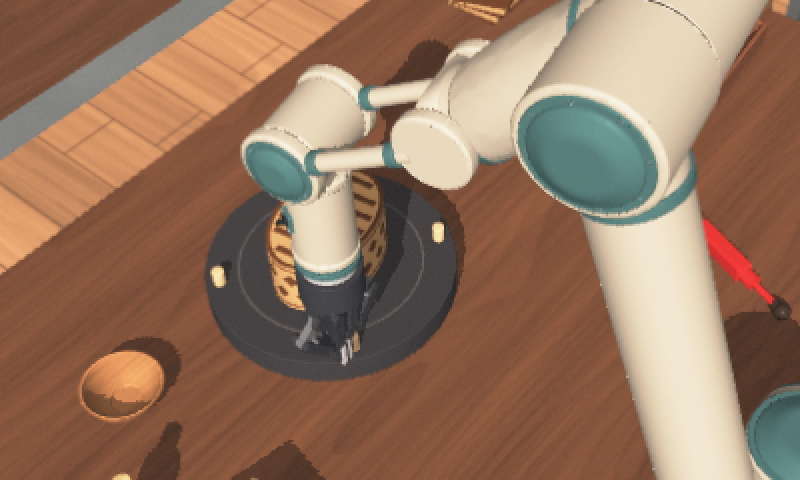

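The hand is at (330,320) in the zoomed view, beside the near-left peg (357,342). The other pegs (218,276) and (438,232) are clear.

Call:
{"fn": "servo_tool", "kwargs": {
  "moves": [
    {"dp": [0.05,0,0.05],"delta_rot": [0,0,0],"fingers": 0},
    {"dp": [0,0,0.03],"delta_rot": [0,0,0],"fingers": 0},
    {"dp": [0,0.02,0],"delta_rot": [0,0,0],"fingers": 0}
  ]
}}

```text
clock: 2.85
position: [0.5123, 0.1674, 0.168]
ee_rot: [-0.0, 1.0, -0.0, 0.0]
contact_force: [0.3, 0.3, 0.5]
width: -0.0002
gripper_force: 0.0
```

Call:
{"fn": "servo_tool", "kwargs": {
  "moves": [
    {"dp": [0,0.04,0.025],"delta_rot": [0,0,0],"fingers": 0},
    {"dp": [-0.02,0.05,0],"delta_rot": [0,0,0],"fingers": 0},
    {"dp": [-0.025,0.065,0],"delta_rot": [0,0,0],"fingers": 0},
    {"dp": [-0.025,0.08,0],"delta_rot": [0,0,0],"fingers": 0},
    {"dp": [-0.02,0.095,0],"delta_rot": [0,0,0],"fingers": 0}
  ]
}}

```text
clock: 3.35
position: [0.4888, 0.104, 0.164]
ee_rot: [-0.004, 1.0, -0.001, -0.004]
contact_force: [-7.8, 3.8, 11.4]
width: -0.0001
gripper_force: 7.2
```

Call:
{"fn": "servo_tool", "kwargs": {
  "moves": [
    {"dp": [-0.02,0.11,0],"delta_rot": [0,0,0],"fingers": 0},
    {"dp": [-0.005,0.125,0],"delta_rot": [0,0,0],"fingers": 0},
    {"dp": [0.01,0.13,0],"delta_rot": [0,0,0],"fingers": 0},
    {"dp": [0.02,0.12,0],"delta_rot": [0,0,0],"fingers": 0},
    {"dp": [-0.02,0.03,-0.2],"delta_rot": [0,0,0],"fingers": 0}
  ]
}}

```text
clock: 3.85
position: [0.488, -0.0042, 0.2001]
ee_rot: [0.0, 1.0, -0.001, -0.004]
contact_force: [-0.2, 0.7, 0.4]
width: -0.0001
gripper_force: 0.0
```

Call:
{"fn": "servo_tool", "kwargs": {
  "moves": [
    {"dp": [0,0.2,-0.22],"delta_rot": [0,0,0],"fingers": 0.5},
    {"dp": [0,0.23,-0.05],"delta_rot": [0,0,0],"fingers": 0.8}
  ]
}}

```text
clock: 4.05
position: [0.4913, -0.0823, 0.2544]
ee_rot: [0.001, 1.0, 0.001, 0.004]
contact_force: [1.5, -0.6, 0.4]
width: 0.028
gripper_force: 0.0
```

```bash
cat >> h.py <<'E'
CEN=np.array([.6333,.0503])
def phase(name="side",n=1):
    """peg angle (mod 90 deg) by circular mean of peg top points + box long axis (mod 180) from top points"""
    s=readout.get_state(); p,d=imaging.get_image(name); W=world(name,d).reshape(-1,3); W=W[np.isfinite(W[:,0])]
    v=W[:,:2]-CEN; r=np.hypot(*v.T); a=np.arctan2(v[:,1],v[:,0])
    t=(W[:,2]>.086)&(W[:,2]<.103)&(abs(r-.145)<.016)
    pg=np.angle(np.exp(4j*a[t]).sum())/4
    b=(W[:,2]>.15)&(W[:,2]<.166)&(r<.1)&(r>.066)
    bx=np.angle(np.exp(2j*a[b]).sum())/2
    # resolve: box axis = peg+45 (mod 90), choose nearest bx (mod pi)
    best=min([pg+np.pi/4+k*np.pi/2 for k in range(4)],key=lambda q:abs(np.angle(np.exp(2j*(q-bx)))))
    return s["clock"],best%np.pi,bx%np.pi,t.sum(),b.sum(),s
E
python3 - <<'E'
from h import *
for i in range(2):
  for n in("scene","side"):
    r=phase(n); print(n,r[:5])
print(r[5]["position"],r[5]["contact_force"])
E
```

```text
scene (4.05, np.float64(0.20067663389565915), np.float64(0.16450223620297705), np.int64(153), np.int64(631))
side (4.1, np.float64(0.2963568477862961), np.float64(0.25549673977236126), np.int64(133), np.int64(683))
scene (4.15, np.float64(0.3870418062811085), np.float64(0.31827803983736175), np.int64(125), np.int64(621))
side (4.2, np.float64(0.48091109950328226), np.float64(0.4461623585801134), np.int64(141), np.int64(693))
[ 0.49024705 -0.08424676  0.25146294] [-1.17257407  0.25636112 -0.84284882]
```

Run:
```python
from h import *
for n in("scene","side"):
    z=np.load(f"{n}0.npz"); W=z["W"].reshape(-1,3); c=z["p"].reshape(-1,3).astype(int)
    m=np.isfinite(W[:,0])&(W[:,0]>.37)&(W[:,0]<.62)&(abs(W[:,1]+.33)<.06); W=W[m];c=c[m]
    for lo in np.arange(.38,.60,.01):
        k=(W[:,0]>=lo)&(W[:,0]<lo+.01)&(W[:,2]>.030)
        if k.sum()>1: q=W[k]; print(n,"%.2f n%d y %.4f..%.4f mid %.4f z med %.4f max %.4f"%(lo,k.sum(),q[:,1].min(),q[:,1].max(),np.median(q[:,1]),np.median(q[:,2]),q[:,2].max()),c[k].mean(0).astype(int))
```

```text
scene 0.38 n4 y -0.3555..-0.3063 mid -0.3323 z med 0.0486 max 0.0494 [98 57 36]
scene 0.39 n49 y -0.3615..-0.3030 mid -0.3262 z med 0.0480 max 0.0549 [111  71  43]
scene 0.40 n54 y -0.3625..-0.3023 mid -0.3297 z med 0.0468 max 0.0559 [121  80  48]
scene 0.41 n24 y -0.3433..-0.3203 mid -0.3307 z med 0.0508 max 0.0566 [183 143  89]
scene 0.42 n19 y -0.3431..-0.3204 mid -0.3312 z med 0.0501 max 0.0547 [206 165 102]
scene 0.43 n23 y -0.3440..-0.3183 mid -0.3265 z med 0.0509 max 0.0546 [236 208 133]
scene 0.44 n18 y -0.3423..-0.3203 mid -0.3324 z med 0.0503 max 0.0558 [254 242 157]
scene 0.45 n25 y -0.3421..-0.3189 mid -0.3264 z med 0.0504 max 0.0561 [253 234 151]
scene 0.46 n17 y -0.3432..-0.3200 mid -0.3314 z med 0.0512 max 0.0559 [252 238 155]
scene 0.47 n27 y -0.3560..-0.3077 mid -0.3306 z med 0.0506 max 0.0549 [240 216 139]
scene 0.48 n69 y -0.3630..-0.3025 mid -0.3347 z med 0.0478 max 0.0569 [159 116  72]
scene 0.49 n52 y -0.3600..-0.3029 mid -0.3230 z med 0.0486 max 0.0563 [192 155  93]
scene 0.50 n23 y -0.3423..-0.3200 mid -0.3292 z med 0.0477 max 0.0537 [233 186  60]
scene 0.51 n
[... 1680 characters left out ...]
d -0.3249 z med 0.0475 max 0.0547 [225 175  92]
side 0.51 n20 y -0.3448..-0.3190 mid -0.3254 z med 0.0460 max 0.0539 [218 166  88]
side 0.52 n10 y -0.3387..-0.3263 mid -0.3279 z med 0.0444 max 0.0510 [223 172  92]
side 0.53 n13 y -0.3393..-0.3256 mid -0.3304 z med 0.0420 max 0.0475 [225 173  92]
side 0.54 n9 y -0.3374..-0.3259 mid -0.3285 z med 0.0429 max 0.0525 [234 184  96]
side 0.55 n16 y -0.3357..-0.3216 mid -0.3293 z med 0.0440 max 0.0499 [158 118  68]
side 0.56 n29 y -0.3434..-0.3179 mid -0.3263 z med 0.0467 max 0.0558 [81 61 48]
side 0.57 n20 y -0.3402..-0.3182 mid -0.3261 z med 0.0475 max 0.0534 [72 54 44]
side 0.58 n3 y -0.3348..-0.3256 mid -0.3323 z med 0.0442 max 0.0449 [65 49 40]
```

Call:
{"fn": "servo_tool", "kwargs": {
  "moves": [
    {"dp": [-0.047,0.24,0.05],"delta_rot": [0,0,0],"fingers": 0.8},
    {"dp": [-0.047,0.24,0.05],"delta_rot": [0,0,0],"fingers": 0.8},
    {"dp": [-0.047,0.24,0.05],"delta_rot": [0,0,0],"fingers": 0.8},
    {"dp": [-0.047,0.24,0.05],"delta_rot": [0,0,0],"fingers": 0.8},
    {"dp": [-0.047,0.24,0.05],"delta_rot": [0,0,0],"fingers": 0.8}
  ]
}}

```text
clock: 4.75
position: [0.4425, -0.3212, 0.1988]
ee_rot: [-0.001, 1.0, 0.001, -0.001]
contact_force: [1.8, 0.5, 0.3]
width: 0.0684
gripper_force: 0.0
```

Call:
{"fn": "servo_tool", "kwargs": {
  "moves": [
    {"dp": [0,0.025,0.15],"delta_rot": [0,0,0],"fingers": 0.8},
    {"dp": [0,0,0.1],"delta_rot": [0,0,0],"fingers": 0.8},
    {"dp": [0,0,0],"delta_rot": [0,0,0],"fingers": 0.8}
  ]
}}

```text
clock: 5.05
position: [0.4413, -0.3238, 0.1464]
ee_rot: [-0.003, 1.0, -0.0, -0.003]
contact_force: [-0.2, 1.1, -0.1]
width: 0.0684
gripper_force: 0.0
```

Call:
{"fn": "servo_tool", "kwargs": {
  "moves": [
    {"dp": [0.01,0.035,0.12],"delta_rot": [0,0,0],"fingers": 0.8},
    {"dp": [0,0,0.1],"delta_rot": [0,0,0],"fingers": 0.8},
    {"dp": [0,0,0.05],"delta_rot": [0,0,0],"fingers": 0.8},
    {"dp": [0,0,0],"delta_rot": [0,0,0],"fingers": 0.8},
    {"dp": [0,0,0],"delta_rot": [0,0,0],"fingers": 0.8}
  ]
}}

```text
clock: 5.55
position: [0.4459, -0.333, 0.0967]
ee_rot: [0.0, 1.0, 0.0, 0.0]
contact_force: [-0.4, -0.6, 0.2]
width: 0.0684
gripper_force: 0.0
```

Run:
```python
from h import *
s=readout.get_state(); print(s["position"],s["ee_rot"],s["contact_force"])
p,d=imaging.get_image("wrist"); cv2.imwrite("pics/w1.png",p[...,::-1]); np.savez("w1.npz",p=p,d=d)
```

```text
[ 0.44592833 -0.33299568  0.09670514] [3.30515452e-04 9.99999819e-01 3.61953627e-04 3.49143150e-04] [-0.40884802 -0.63209602  0.22299808]
```

View pics/w1.png

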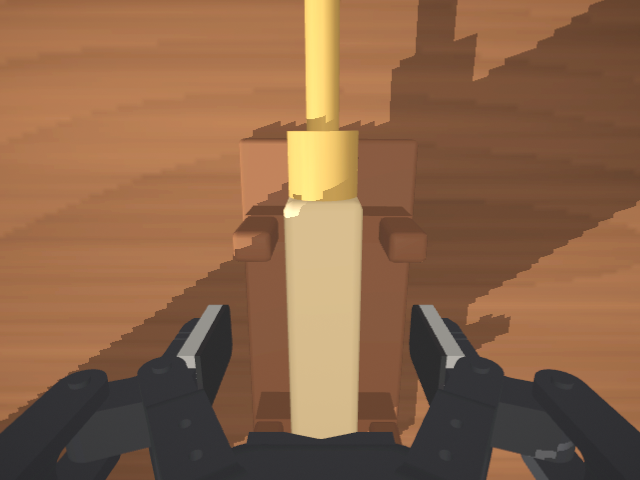

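The wrist view shows the handle lying straight and centred between the pads (u≈323). Its front end is at v≈200, and the cradle posts at (257,240) and (403,240) are clear of the fingers.

Call:
{"fn": "servo_tool", "kwargs": {
  "force": 70,
  "moves": [
    {"dp": [0,0,0.02],"delta_rot": [0,0,0],"fingers": 0.8},
    {"dp": [0,0,0],"delta_rot": [0,0,0],"fingers": 0},
    {"dp": [0,0,0],"delta_rot": [0,0,0],"fingers": 0},
    {"dp": [0,0,0],"delta_rot": [0,0,0],"fingers": 0},
    {"dp": [0,0,0],"delta_rot": [0,0,0],"fingers": 0}
  ]
}}

```text
clock: 6.1
position: [0.4455, -0.3335, 0.0923]
ee_rot: [0.0, 1.0, -0.0, 0.0]
contact_force: [-0.8, 0.7, 2.4]
width: 0.0232
gripper_force: 68.9
```

Run:
```python
from h import *
s=readout.get_state(); print(s["position"],s["width"],s["gripper_force"])
z=np.load("w1.npz"); d=z["d"]; c=imaging.calibration("wrist"); K=c["intrinsics"]; H=c["hand_eye"]
for u,v in((323,128),(323,134),(323,197),(323,206),(323,300),(323,400),(290,212),(294,400),(358,212),(357,400)):
    p=cv2.undistortPoints(np.array([[[u,v]]],float),K,c["dist"])[0,0]; D=d[v,u]
    t=(H@np.array([p[0]*D,p[1]*D,D,1]))[:3]; print(u,v,t.round(4),"world",np.round([.4459+t[0],-.333-t[1],.0967-t[2]],4))
```

```text
[ 0.44552143 -0.33350455  0.09232755] 0.023226763801519768 68.90720129013062
323 128 [0.0723 0.0011 0.052 ] world [ 0.5182 -0.3341  0.0447]
323 134 [0.0707 0.001  0.044 ] world [ 0.5166 -0.334   0.0527]
323 197 [0.0527 0.001  0.0455] world [ 0.4986 -0.334   0.0512]
323 206 [0.0501 0.001  0.0451] world [ 0.496  -0.334   0.0516]
323 300 [0.0202 0.0011 0.0441] world [ 0.4661 -0.3341  0.0526]
323 400 [-0.0166  0.0011  0.0432] world [ 0.4293 -0.3341  0.0535]
290 212 [ 0.0485 -0.0087  0.0442] world [ 0.4944 -0.3243  0.0525]
294 400 [-0.0179 -0.0089  0.0448] world [ 0.428  -0.3241  0.0519]
358 212 [0.0482 0.0115 0.0456] world [ 0.4941 -0.3445  0.0511]
357 400 [-0.0191  0.013   0.0464] world [ 0.4268 -0.346   0.0503]
```

Call:
{"fn": "servo_tool", "kwargs": {
  "moves": [
    {"dp": [0,0,-0.075],"delta_rot": [0,0,0],"fingers": 0},
    {"dp": [0,0,-0.15],"delta_rot": [0,0,0],"fingers": 0},
    {"dp": [-0.1,0,-0.15],"delta_rot": [0,0,0],"fingers": 0},
    {"dp": [-0.1,0,-0.1],"delta_rot": [0,0,0],"fingers": 0},
    {"dp": [-0.1,-0.122,0],"delta_rot": [0,0,0],"fingers": 0}
  ]
}}

```text
clock: 6.6
position: [0.3867, -0.3125, 0.1897]
ee_rot: [0.004, 1.0, -0.001, 0.003]
contact_force: [0.3, -0.7, -2.6]
width: 0.0229
gripper_force: 69.0
```

Call:
{"fn": "servo_tool", "kwargs": {
  "moves": [
    {"dp": [0,-0.2,0],"delta_rot": [0,0,0],"fingers": 0},
    {"dp": [0,-0.2,0],"delta_rot": [0,0,0],"fingers": 0},
    {"dp": [0,-0.2,0],"delta_rot": [0,0,0],"fingers": 0},
    {"dp": [0,-0.2,0],"delta_rot": [0,0,0],"fingers": 0},
    {"dp": [0,-0.2,0],"delta_rot": [0,0,0],"fingers": 0}
  ]
}}

```text
clock: 7.1
position: [0.3847, -0.1073, 0.1866]
ee_rot: [-0.0, 1.0, -0.001, -0.0]
contact_force: [0.0, 0.3, -3.4]
width: 0.0231
gripper_force: 69.0
```

Call:
{"fn": "servo_tool", "kwargs": {
  "moves": [
    {"dp": [0,-0.2,0],"delta_rot": [0,0,0],"fingers": 0},
    {"dp": [0,-0.2,0],"delta_rot": [0,0,0],"fingers": 0},
    {"dp": [0,-0.2,0],"delta_rot": [0,0,0],"fingers": 0},
    {"dp": [0,-0.2,0],"delta_rot": [0,0,0],"fingers": 0},
    {"dp": [0,0,0],"delta_rot": [0,0,0],"fingers": 0}
  ]
}}

```text
clock: 7.6
position: [0.3842, 0.055, 0.1866]
ee_rot: [-0.001, 1.0, 0.003, -0.001]
contact_force: [0.0, -0.6, -3.0]
width: 0.0233
gripper_force: 69.4
```

```bash
cat > plan.py <<'E'
from h import *
import json,os,sys
from scipy.optimize import least_squares
from scipy.interpolate import CubicSpline
HORN=.127; A,B,RB=.092,.064,.012
t=np.linspace(0,2*np.pi,20001); nx,ny=np.cos(t)/A,np.sin(t)/B; nn=np.hypot(nx,ny)
ox,oy=A*np.cos(t)+RB*nx/nn,B*np.sin(t)+RB*ny/nn
ang=np.unwrap(np.arctan2(oy,ox)); g=np.linspace(0,2*np.pi,721); dd=np.interp(g,ang,np.hypot(ox,oy)); dd[-1]=dd[0]
D=CubicSpline(g,dd,bc_type="periodic"); dD=D.derivative()
Dist=lambda th:D((np.pi-th)%(2*np.pi))
dDist=lambda th:-dD((np.pi-th)%(2*np.pi))
def sim(th,w,I,t0,ts,F):
    """F(t)->spring force; returns theta,omega at ts"""
    out=[];h=.01;tt=t0
    for e in ts:
        while tt<e-1e-9:
            dt=min(h,e-tt); f=F(tt)
            a=-(.003+.003*w+f*dDist(th+w*dt/2)+.03*f*.078)/I
            th+=w*dt+a*dt*dt/2; w+=a*dt; tt+=dt
        out.append((th,w))
    return np.array(out)
L=json.load(open("log.json")) if os.path.exists("log.json") else []
def obs(name="scene"):
    c,b,bx,n1,n2,s=phase(name)
    L.append([c,b,bx]); json.dump(L,open("log.json","w")); return s,n1,n2
E
python3 - <<'E'
from plan import *
print(Dist(0),Dist(np.pi/2))
for n in("scene","side","scene","side"):
    s,n1,n2=obs(n); print(n,L[-1],n1,n2)
s=readout.get_state();print(s["position"],s["ee_rot"],s["contact_force"],s["width"],s["gripper_force"])
p,d=imaging.get_image("side"); cv2.imwrite("pics/side2.png",p[60:340,100:500,::-1].repeat(2,0).repeat(2,1))
E
```

```text
0.104 0.076
scene [7.6, np.float64(0.3271423207037718), np.float64(0.2730840288659654)] 135 631
side [7.65, np.float64(0.41687187163726097), np.float64(0.38173394169359365)] 133 694
scene [7.7, np.float64(0.50740354939725), np.float64(0.4301937731726396)] 130 653
side [7.75, np.float64(0.5960265003444936), np.float64(0.5727549575726752)] 146 689
[0.3853637  0.05051178 0.1866916 ] [ 3.08867995e-04  9.99999896e-01 -2.33131943e-04 -2.41261117e-04] [ 1.11713136 -0.57960871 -2.38317474] 0.023145837867583126 69.39936518669128
```

View pics/side2.png

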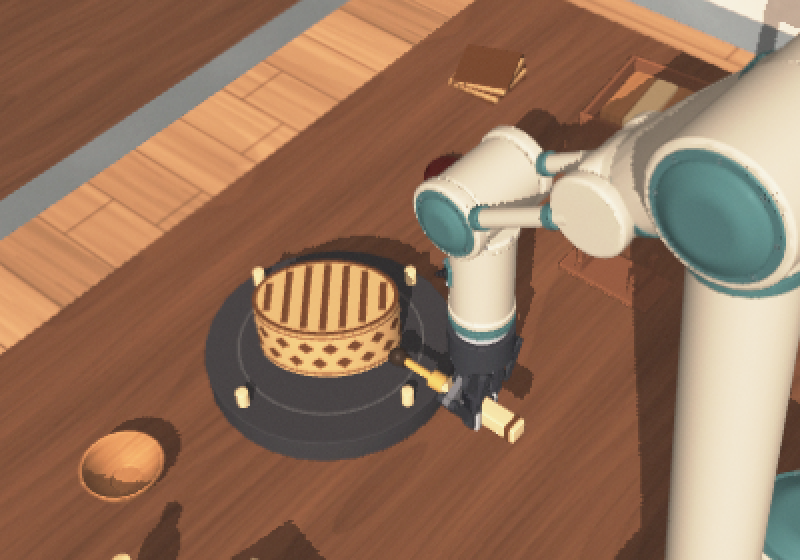

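The burnisher is held level with the horn at (398,357), just clear of the box side and above the pegs. The wheel is coasting at about 1.8 rad/s. Next I plan the approach and press.

```bash
cat > step.py <<'E'
from plan import *
# usage: step.py xcmd nrows tc   (tc: time of contact start)
xc=float(sys.argv[1]);n=int(sys.argv[2]);tc=float(sys.argv[3]); bias=float(sys.argv[4]) if len(sys.argv)>4 else 0
s,n1,n2=obs("scene"); t1=s["clock"]+.05
F=lambda t:3.2*np.clip((t-tc)/.3,0,1)
ts=np.array([l[0] for l in L]); m=np.array([l[1] for l in L])
def res(p):
    th=sim(p[0],p[1],p[2],ts[0],ts,F)[:,0]
    return np.r_[np.angle(np.exp(2j*(m-th)))/2/.012,(p[2]-.31)/.04]
f=least_squares(res,[m[0],1.79,.31],x_scale=[.1,.1,.03]); p=f.x
print("fit",p.round(4),"res",(f.fun[-5:-1]*.012).round(3),"counts",n1,n2)
tt=t1+.1*np.arange(0,n+1)
S=sim(*p,ts[0],tt,F)
cs=np.minimum(.016,np.maximum(-.002,0)+0*tt)
need=CEN[0]-Dist(S[:,0])-HORN+bias   # TCP x at first touch
print("now meas x %.4f c %.1f mm"%(s["position"][0],(xc-need[0])*1e3),"fx",s["contact_force"].round(2))
c0=xc-need[0]; x=xc; rows=[]
for k in range(1,n+1):
    c=min(.016,c0+.008*k) if c0<.016 else max(.016,c0-.004*k)
    want=need[k]+c; u=round((want-x)/.2/.005)*.005; x+=u*.2; rows.append(round(u,3))
    print(k,"%.2f th %.2f w %.2f x %.4f c %.1f"%(tt[k],S[k,0]%np.pi,S[k,1],x,(x-need[k])*1e3),rows[-1])
print("ROWS",rows,"xend %.4f"%x)
E
python3 step.py .3855 10 8.3
```

```text
fit [0.3288 1.7691 0.31  ] res [-0.     0.002  0.002 -0.002] counts 117 636
now meas x 0.3855 c -35.8 mm fx [ 0.59 -0.25 -1.77]
1 8.00 th 1.03 w 1.76 x 0.3975 c -27.6 0.06
2 8.10 th 1.21 w 1.76 x 0.4085 c -19.5 0.055
3 8.20 th 1.39 w 1.75 x 0.4175 c -12.2 0.045
4 8.30 th 1.56 w 1.75 x 0.4265 c -3.8 0.045
5 8.40 th 1.74 w 1.75 x 0.4345 c 4.7 0.04
6 8.50 th 1.91 w 1.74 x 0.4405 c 12.3 0.03
7 8.60 th 2.08 w 1.72 x 0.4415 c 15.9 0.005
8 8.70 th 2.25 w 1.69 x 0.4375 c 15.5 -0.02
9 8.80 th 2.42 w 1.66 x 0.4335 c 15.9 -0.02
10 8.90 th 2.59 w 1.63 x 0.4285 c 15.7 -0.025
ROWS [0.06, 0.055, 0.045, 0.045, 0.04, 0.03, 0.005, -0.02, -0.02, -0.025] xend 0.4285
```

Call:
{"fn": "servo_tool", "kwargs": {
  "moves": [
    {"dp": [0.06,0,0],"delta_rot": [0,0,0],"fingers": 0},
    {"dp": [0.055,0,0],"delta_rot": [0,0,0],"fingers": 0},
    {"dp": [0.045,0,0],"delta_rot": [0,0,0],"fingers": 0},
    {"dp": [0.045,0,0],"delta_rot": [0,0,0],"fingers": 0},
    {"dp": [0.04,0,0],"delta_rot": [0,0,0],"fingers": 0}
  ]
}}

```text
clock: 8.4
position: [0.4354, 0.0509, 0.1867]
ee_rot: [0.0, 1.0, -0.0, -0.0]
contact_force: [-1.3, 0.7, -2.9]
width: 0.0229
gripper_force: 69.4
```

Call:
{"fn": "servo_tool", "kwargs": {
  "moves": [
    {"dp": [0.03,0,0],"delta_rot": [0,0,0],"fingers": 0},
    {"dp": [0.005,0,0],"delta_rot": [0,0,0],"fingers": 0},
    {"dp": [-0.02,0,0],"delta_rot": [0,0,0],"fingers": 0},
    {"dp": [-0.02,0,0],"delta_rot": [0,0,0],"fingers": 0},
    {"dp": [-0.025,0,0],"delta_rot": [0,0,0],"fingers": 0}
  ]
}}

```text
clock: 8.9
position: [0.4273, 0.0511, 0.1867]
ee_rot: [0.0, 1.0, -0.0, -0.001]
contact_force: [-3.0, -1.5, -1.4]
width: 0.0233
gripper_force: 69.4
```

```bash
python3 step.py .4285 10 8.3
```

```text
fit [0.3303 1.7547 0.3093] res [ 0.002  0.003  0.    -0.   ] counts 142 638
now meas x 0.4273 c 17.5 mm fx [-3.05 -1.53 -1.45]
1 9.05 th 2.81 w 1.56 x 0.4225 c 15.8 -0.03
2 9.15 th 2.96 w 1.54 x 0.4195 c 15.8 -0.015
3 9.25 th 3.12 w 1.52 x 0.4185 c 16.2 -0.005
4 9.35 th 0.13 w 1.52 x 0.4185 c 15.5 0.0
5 9.45 th 0.28 w 1.54 x 0.4215 c 16.0 0.015
6 9.55 th 0.43 w 1.56 x 0.4255 c 16.2 0.02
7 9.65 th 0.59 w 1.58 x 0.4295 c 15.6 0.02
8 9.75 th 0.75 w 1.61 x 0.4345 c 16.1 0.025
9 9.85 th 0.91 w 1.63 x 0.4385 c 16.0 0.02
10 9.95 th 1.08 w 1.64 x 0.4415 c 15.6 0.015
ROWS [-0.03, -0.015, -0.005, 0.0, 0.015, 0.02, 0.02, 0.025, 0.02, 0.015] xend 0.4415
```

Call:
{"fn": "servo_tool", "kwargs": {
  "moves": [
    {"dp": [-0.03,0,0],"delta_rot": [0,0,0],"fingers": 0},
    {"dp": [-0.015,0,0],"delta_rot": [0,0,0],"fingers": 0},
    {"dp": [-0.005,0,0],"delta_rot": [0,0,0],"fingers": 0},
    {"dp": [0,0,0],"delta_rot": [0,0,0],"fingers": 0},
    {"dp": [0.015,0,0],"delta_rot": [0,0,0],"fingers": 0}
  ]
}}

```text
clock: 9.45
position: [0.4214, 0.0513, 0.1869]
ee_rot: [-0.0, 1.0, -0.0, -0.0]
contact_force: [-2.4, 0.0, -2.4]
width: 0.0229
gripper_force: 69.4
```

Call:
{"fn": "servo_tool", "kwargs": {
  "moves": [
    {"dp": [0.02,0,0],"delta_rot": [0,0,0],"fingers": 0},
    {"dp": [0.02,0,0],"delta_rot": [0,0,0],"fingers": 0},
    {"dp": [0.025,0,0],"delta_rot": [0,0,0],"fingers": 0},
    {"dp": [0.02,0,0],"delta_rot": [0,0,0],"fingers": 0},
    {"dp": [0.015,0,0],"delta_rot": [0,0,0],"fingers": 0}
  ]
}}

```text
clock: 9.95
position: [0.4421, 0.0511, 0.1868]
ee_rot: [0.0, 1.0, -0.0, 0.0]
contact_force: [-3.1, 0.0, -2.5]
width: 0.0232
gripper_force: 69.4
```

```bash
python3 step.py .4415 10 8.3
```

```text
fit [0.3319 1.7513 0.2493] res [ 0.002 -0.     0.012 -0.006] counts 128 656
now meas x 0.4421 c 15.5 mm fx [-3.14  0.02 -2.51]
1 10.10 th 1.25 w 1.63 x 0.4445 c 16.1 0.015
2 10.20 th 1.41 w 1.63 x 0.4455 c 15.7 0.005
3 10.30 th 1.57 w 1.63 x 0.4465 c 16.2 0.005
4 10.40 th 1.74 w 1.62 x 0.4455 c 15.7 -0.005
5 10.50 th 1.90 w 1.60 x 0.4445 c 16.1 -0.005
6 10.60 th 2.06 w 1.58 x 0.4425 c 16.4 -0.01
7 10.70 th 2.21 w 1.54 x 0.4385 c 15.5 -0.02
8 10.80 th 2.36 w 1.51 x 0.4355 c 16.3 -0.015
9 10.90 th 2.51 w 1.46 x 0.4305 c 15.5 -0.025
10 11.00 th 2.66 w 1.42 x 0.4265 c 15.7 -0.02
ROWS [0.015, 0.005, 0.005, -0.005, -0.005, -0.01, -0.02, -0.015, -0.025, -0.02] xend 0.4265
```

Call:
{"fn": "servo_tool", "kwargs": {
  "moves": [
    {"dp": [0.015,0,0],"delta_rot": [0,0,0],"fingers": 0},
    {"dp": [0.005,0,0],"delta_rot": [0,0,0],"fingers": 0},
    {"dp": [0.005,0,0],"delta_rot": [0,0,0],"fingers": 0},
    {"dp": [-0.005,0,0],"delta_rot": [0,0,0],"fingers": 0},
    {"dp": [-0.005,0,0],"delta_rot": [0,0,0],"fingers": 0}
  ]
}}

```text
clock: 10.5
position: [0.4443, 0.051, 0.1869]
ee_rot: [0.0, 1.0, -0.0, -0.0]
contact_force: [-2.6, -0.7, -1.4]
width: 0.0231
gripper_force: 69.4
```

Call:
{"fn": "servo_tool", "kwargs": {
  "moves": [
    {"dp": [-0.01,0,0],"delta_rot": [0,0,0],"fingers": 0},
    {"dp": [-0.02,0,0],"delta_rot": [0,0,0],"fingers": 0},
    {"dp": [-0.015,0,0],"delta_rot": [0,0,0],"fingers": 0},
    {"dp": [-0.025,0,0],"delta_rot": [0,0,0],"fingers": 0},
    {"dp": [-0.02,0,0],"delta_rot": [0,0,0],"fingers": 0}
  ]
}}

```text
clock: 11.0
position: [0.426, 0.0511, 0.1869]
ee_rot: [0.0, 1.0, -0.0, 0.0]
contact_force: [-2.2, -0.6, -3.0]
width: 0.0231
gripper_force: 69.4
```

```bash
python3 step.py .4265 10 8.3
```

```text
fit [0.333  1.7641 0.1987] res [-0.004  0.008  0.048 -0.04 ] counts 135 631
now meas x 0.4260 c 15.5 mm fx [-2.25 -0.59 -2.96]
1 11.15 th 2.78 w 1.30 x 0.4235 c 16.1 -0.015
2 11.25 th 2.91 w 1.25 x 0.4205 c 15.9 -0.015
3 11.35 th 3.03 w 1.22 x 0.4185 c 15.7 -0.01
4 11.45 th 0.01 w 1.21 x 0.4185 c 16.2 0.0
5 11.55 th 0.13 w 1.21 x 0.4195 c 16.5 0.005
6 11.65 th 0.25 w 1.23 x 0.4205 c 15.5 0.005
7 11.75 th 0.38 w 1.26 x 0.4235 c 15.7 0.015
8 11.85 th 0.51 w 1.30 x 0.4275 c 16.1 0.02
9 11.95 th 0.64 w 1.34 x 0.4315 c 16.3 0.02
10 12.05 th 0.77 w 1.38 x 0.4355 c 16.4 0.02
ROWS [-0.015, -0.015, -0.01, 0.0, 0.005, 0.005, 0.015, 0.02, 0.02, 0.02] xend 0.4355
```

```bash
python3 - <<'E'
s=open("plan.py").read()
s=s.replace("f=F(tt)","f=F(tt,th)")
s+='''
TP=11.1
dm=np.abs(dD(g)).max()
def FF(tc,amp):
    return lambda t,th: (3.2-(amp*np.clip(1.6*dDist(th)/dm,-1,1) if t>TP else 0))*np.clip((t-tc)/.3,0,1)
'''
open("plan.py","w").write(s)
s=open("step.py").read()
import re
s=re.sub(r"F=lambda t:.*\n","F=FF(tc,1.0)\n",s)
s=s.replace('s["clock"]-=.05\nelse: s,n1,n2=obs("scene"); t1=s["clock"]+.05','s["clock"]-=.05\nelse: s,n1,n2=obs("scene")\nt1=s["clock"]+.05')
s=s.replace("c=min(.016,c0+.008*k) if c0<.016 else max(.016,c0-.004*k)","c=F(tt[k],S[k,0])/200")
s+='''
te=np.arange(11,18,.2); w=sim(*p,ts[0],te,F)[:,1]; print("omega to 17:",w.round(2))
for a in(0,.5,1.3): print(a,sim(*p,ts[0],te,FF(tc,a))[:,1].round(2)[20:])
'''
open("step.py","w").write(s)
E
REF=1 python3 step.py .4265 10 8.3
```

```text
fit [0.3296 1.7617 0.3075 0.1275] res [-0.001 -0.     0.001 -0.001] counts 0 0
now meas x 0.4252 c 14.3 mm fx [-3.27 -1.64 -2.14]
1 11.15 th 2.73 w 1.26 x 0.4195 c 10.9 -0.035
2 11.25 th 2.86 w 1.23 x 0.4165 c 10.9 -0.015
3 11.35 th 2.98 w 1.21 x 0.4155 c 12.1 -0.005
4 11.45 th 3.10 w 1.19 x 0.4175 c 15.1 0.01
5 11.55 th 0.08 w 1.18 x 0.4205 c 17.9 0.015
6 11.65 th 0.19 w 1.18 x 0.4245 c 20.6 0.02
7 11.75 th 0.31 w 1.19 x 0.4275 c 21.3 0.015
8 11.85 th 0.43 w 1.21 x 0.4305 c 21.2 0.015
9 11.95 th 0.55 w 1.23 x 0.4335 c 20.7 0.015
10 12.05 th 0.68 w 1.26 x 0.4375 c 21.1 0.02
ROWS [-0.035, -0.015, -0.005, 0.01, 0.015, 0.02, 0.015, 0.015, 0.015, 0.02] xend 0.4375
omega to 17: [1.32 1.24 1.2  1.18 1.2  1.24 1.29 1.31 1.31 1.29 1.25 1.21 1.15 1.09
 1.04 0.99 0.97 0.98 1.02 1.07 1.11 1.13 1.13 1.11 1.08 1.04 0.99 0.94
 0.88 0.82 0.77 0.73 0.71 0.71 0.74]
0 [0.78 0.82 0.85 0.88 0.89 0.89 0.88 0.85 0.81 0.76 0.7  0.63 0.55 0.47
 0.38]
0.5 [0.95 0.99 1.01 1.02 1.01 0.98 0.94 0.89 0.84 0.77 0.7  0.63 0.56 0.5
 0.45]
1.3 [1.18 1.19 1.18 1.15 1.12 1.08 1.03 0.98 0.93 0.89 0.85 0.85 0.87 0.92
 0.97]
```

```bash
sed -i 's/FF(tc,1.0)/FF(tc,1.15)/; /^for a in/d' step.py; REF=1 python3 step.py .4265 7 8.3
```

```text
fit [0.3296 1.7617 0.3075 0.1275] res [-0.001 -0.     0.001 -0.001] counts 0 0
now meas x 0.4252 c 14.3 mm fx [-3.27 -1.64 -2.14]
1 11.15 th 2.73 w 1.26 x 0.4185 c 9.9 -0.04
2 11.25 th 2.86 w 1.23 x 0.4155 c 9.9 -0.015
3 11.35 th 2.98 w 1.21 x 0.4155 c 12.1 0.0
4 11.45 th 3.10 w 1.19 x 0.4175 c 15.1 0.01
5 11.55 th 0.08 w 1.18 x 0.4205 c 17.9 0.015
6 11.65 th 0.20 w 1.18 x 0.4245 c 20.6 0.02
7 11.75 th 0.32 w 1.19 x 0.4285 c 22.2 0.02
ROWS [-0.04, -0.015, 0.0, 0.01, 0.015, 0.02, 0.02] xend 0.4285
omega to 17: [1.32 1.25 1.2  1.18 1.2  1.25 1.3  1.32 1.32 1.3  1.26 1.22 1.17 1.11
 1.06 1.02 1.   1.01 1.06 1.11 1.15 1.16 1.16 1.13 1.1  1.06 1.01 0.96
 0.9  0.85 0.81 0.78 0.78 0.81 0.86]
```

Call:
{"fn": "servo_tool", "kwargs": {
  "moves": [
    {"dp": [-0.035,0,0],"delta_rot": [0,0,0],"fingers": 0},
    {"dp": [-0.02,0,0],"delta_rot": [0,0,0],"fingers": 0},
    {"dp": [0,0,0],"delta_rot": [0,0,0],"fingers": 0},
    {"dp": [0.01,0,0],"delta_rot": [0,0,0],"fingers": 0},
    {"dp": [0.015,0,0],"delta_rot": [0,0,0],"fingers": 0}
  ]
}}

```text
clock: 11.55
position: [0.4204, 0.0512, 0.1868]
ee_rot: [-0.0, 1.0, -0.0, -0.0]
contact_force: [-3.7, 0.0, -1.9]
width: 0.0232
gripper_force: 69.4
```

Call:
{"fn": "servo_tool", "kwargs": {
  "moves": [
    {"dp": [0.02,0,0],"delta_rot": [0,0,0],"fingers": 0}
  ]
}}

```text
clock: 11.65
position: [0.4244, 0.0513, 0.1867]
ee_rot: [-0.0, 1.0, -0.0, -0.001]
contact_force: [-4.4, -0.0, -2.4]
width: 0.0231
gripper_force: 69.4
```

```bash
python3 step.py .4245 10 8.3
```

```text
fit [0.3302 1.7585 0.31   0.1232] res [ 0.002  0.002 -0.006  0.003] counts 159 628
now meas x 0.4244 c 19.3 mm fx [-4.45 -0.   -2.45]
1 11.80 th 0.39 w 1.22 x 0.4295 c 21.4 0.025
2 11.90 th 0.51 w 1.24 x 0.4335 c 21.9 0.02
3 12.00 th 0.64 w 1.27 x 0.4365 c 21.3 0.015
4 12.10 th 0.77 w 1.29 x 0.4405 c 21.7 0.02
5 12.20 th 0.90 w 1.31 x 0.4435 c 21.3 0.015
6 12.30 th 1.03 w 1.33 x 0.4465 c 21.5 0.015
7 12.40 th 1.16 w 1.34 x 0.4475 c 20.2 0.005
8 12.50 th 1.29 w 1.34 x 0.4485 c 19.6 0.005
9 12.60 th 1.43 w 1.33 x 0.4475 c 17.6 -0.005
10 12.70 th 1.56 w 1.32 x 0.4465 c 16.2 -0.005
ROWS [0.025, 0.02, 0.015, 0.02, 0.015, 0.015, 0.005, 0.005, -0.005, -0.005] xend 0.4465
omega to 17: [1.32 1.25 1.21 1.19 1.22 1.27 1.31 1.34 1.33 1.31 1.27 1.23 1.18 1.12
 1.07 1.04 1.03 1.05 1.1  1.15 1.18 1.19 1.18 1.15 1.11 1.07 1.02 0.96
 0.91 0.87 0.84 0.83 0.85 0.9  0.95]
```

Call:
{"fn": "servo_tool", "kwargs": {
  "moves": [
    {"dp": [0.025,0,0],"delta_rot": [0,0,0],"fingers": 0},
    {"dp": [0.02,0,0],"delta_rot": [0,0,0],"fingers": 0},
    {"dp": [0.015,0,0],"delta_rot": [0,0,0],"fingers": 0},
    {"dp": [0.02,0,0],"delta_rot": [0,0,0],"fingers": 0},
    {"dp": [0.015,0,0],"delta_rot": [0,0,0],"fingers": 0}
  ]
}}

```text
clock: 12.2
position: [0.4439, 0.0511, 0.1868]
ee_rot: [0.0, 1.0, -0.0, -0.0]
contact_force: [-4.4, 1.1, -2.9]
width: 0.0228
gripper_force: 69.4
```

Call:
{"fn": "servo_tool", "kwargs": {
  "moves": [
    {"dp": [0.015,0,0],"delta_rot": [0,0,0],"fingers": 0},
    {"dp": [0.005,0,0],"delta_rot": [0,0,0],"fingers": 0},
    {"dp": [0.005,0,0],"delta_rot": [0,0,0],"fingers": 0},
    {"dp": [-0.005,0,0],"delta_rot": [0,0,0],"fingers": 0},
    {"dp": [-0.005,0,0],"delta_rot": [0,0,0],"fingers": 0}
  ]
}}

```text
clock: 12.7
position: [0.4466, 0.051, 0.187]
ee_rot: [0.0, 1.0, -0.0, 0.0]
contact_force: [-3.7, 1.0, -2.2]
width: 0.0232
gripper_force: 69.4
```

```bash
python3 step.py .4465 10 8.3
```

```text
fit [0.3301 1.7591 0.3118 0.1257] res [ 0.001 -0.005  0.005 -0.001] counts 141 634
now meas x 0.4466 c 16.2 mm fx [-3.73  0.99 -2.21]
1 12.85 th 1.75 w 1.30 x 0.4435 c 13.8 -0.015
2 12.95 th 1.88 w 1.28 x 0.4415 c 12.9 -0.01
3 13.05 th 2.01 w 1.26 x 0.4375 c 10.6 -0.02
4 13.15 th 2.13 w 1.24 x 0.4345 c 9.8 -0.015
5 13.25 th 2.25 w 1.21 x 0.4325 c 10.5 -0.01
6 13.35 th 2.37 w 1.19 x 0.4295 c 10.6 -0.015
7 13.45 th 2.49 w 1.16 x 0.4255 c 9.9 -0.02
8 13.55 th 2.61 w 1.13 x 0.4225 c 10.2 -0.015
9 13.65 th 2.72 w 1.11 x 0.4195 c 10.4 -0.015
10 13.75 th 2.83 w 1.08 x 0.4165 c 10.2 -0.015
ROWS [-0.015, -0.01, -0.02, -0.015, -0.01, -0.015, -0.02, -0.015, -0.015, -0.015] xend 0.4165
omega to 17: [1.32 1.25 1.21 1.19 1.22 1.26 1.31 1.33 1.33 1.3  1.27 1.23 1.17 1.12
 1.07 1.03 1.02 1.04 1.09 1.13 1.17 1.18 1.17 1.14 1.11 1.06 1.02 0.96
 0.91 0.86 0.83 0.81 0.83 0.87 0.92]
```

Call:
{"fn": "servo_tool", "kwargs": {
  "moves": [
    {"dp": [-0.015,0,0],"delta_rot": [0,0,0],"fingers": 0},
    {"dp": [-0.01,0,0],"delta_rot": [0,0,0],"fingers": 0},
    {"dp": [-0.015,0,0],"delta_rot": [0,0,0],"fingers": 0},
    {"dp": [-0.015,0,0],"delta_rot": [0,0,0],"fingers": 0},
    {"dp": [-0.015,0,0],"delta_rot": [0,0,0],"fingers": 0}
  ]
}}

```text
clock: 13.25
position: [0.4324, 0.051, 0.187]
ee_rot: [0.0, 1.0, -0.0, 0.0]
contact_force: [-2.3, -1.4, -3.4]
width: 0.0233
gripper_force: 69.4
```

Call:
{"fn": "servo_tool", "kwargs": {
  "moves": [
    {"dp": [-0.015,0,0],"delta_rot": [0,0,0],"fingers": 0},
    {"dp": [-0.015,0,0],"delta_rot": [0,0,0],"fingers": 0},
    {"dp": [-0.015,0,0],"delta_rot": [0,0,0],"fingers": 0},
    {"dp": [-0.02,0,0],"delta_rot": [0,0,0],"fingers": 0},
    {"dp": [-0.015,0,0],"delta_rot": [0,0,0],"fingers": 0}
  ]
}}

```text
clock: 13.75
position: [0.4161, 0.0511, 0.1869]
ee_rot: [0.0, 1.0, -0.0, 0.0]
contact_force: [-1.8, -0.4, -2.1]
width: 0.0231
gripper_force: 69.4
```

```bash
python3 step.py .4165 10 8.3
```

```text
fit [0.3297 1.7592 0.3201 0.1321] res [-0.006  0.004  0.006 -0.004] counts 158 629
now meas x 0.4161 c 11.1 mm fx [-1.76 -0.35 -2.12]
1 13.90 th 2.97 w 1.04 x 0.4155 c 11.9 -0.005
2 14.00 th 3.07 w 1.02 x 0.4165 c 14.0 0.005
3 14.10 th 0.03 w 1.01 x 0.4195 c 17.2 0.015
4 14.20 th 0.13 w 1.01 x 0.4225 c 19.4 0.015
5 14.30 th 0.24 w 1.01 x 0.4265 c 21.9 0.02
6 14.40 th 0.34 w 1.02 x 0.4285 c 21.7 0.01
7 14.50 th 0.44 w 1.04 x 0.4315 c 22.0 0.015
8 14.60 th 0.55 w 1.07 x 0.4345 c 22.0 0.015
9 14.70 th 0.65 w 1.09 x 0.4375 c 21.8 0.015
10 14.80 th 0.76 w 1.11 x 0.4405 c 21.7 0.015
ROWS [-0.005, 0.005, 0.015, 0.015, 0.02, 0.01, 0.015, 0.015, 0.015, 0.015] xend 0.4405
omega to 17: [1.32 1.25 1.21 1.19 1.21 1.26 1.3  1.32 1.32 1.29 1.26 1.22 1.17 1.11
 1.06 1.02 1.01 1.02 1.07 1.11 1.15 1.16 1.15 1.13 1.09 1.05 1.01 0.95
 0.9  0.85 0.81 0.79 0.79 0.82 0.86]
```

Call:
{"fn": "servo_tool", "kwargs": {
  "moves": [
    {"dp": [-0.005,0,0],"delta_rot": [0,0,0],"fingers": 0},
    {"dp": [0.005,0,0],"delta_rot": [0,0,0],"fingers": 0},
    {"dp": [0.015,0,0],"delta_rot": [0,0,0],"fingers": 0},
    {"dp": [0.015,0,0],"delta_rot": [0,0,0],"fingers": 0},
    {"dp": [0.02,0,0],"delta_rot": [0,0,0],"fingers": 0}
  ]
}}

```text
clock: 14.3
position: [0.4263, 0.0513, 0.1867]
ee_rot: [-0.0, 1.0, -0.0, -0.001]
contact_force: [-3.2, 1.3, -2.5]
width: 0.0228
gripper_force: 69.4
```

Call:
{"fn": "servo_tool", "kwargs": {
  "moves": [
    {"dp": [0.01,0,0],"delta_rot": [0,0,0],"fingers": 0},
    {"dp": [0.015,0,0],"delta_rot": [0,0,0],"fingers": 0},
    {"dp": [0.015,0,0],"delta_rot": [0,0,0],"fingers": 0},
    {"dp": [0.015,0,0],"delta_rot": [0,0,0],"fingers": 0},
    {"dp": [0.015,0,0],"delta_rot": [0,0,0],"fingers": 0}
  ]
}}

```text
clock: 14.8
position: [0.4407, 0.0512, 0.1868]
ee_rot: [-0.0, 1.0, -0.0, -0.0]
contact_force: [-3.3, 0.8, -2.8]
width: 0.023
gripper_force: 69.4
```

```bash
python3 step.py .4405 10 8.3
```

```text
fit [0.3293 1.7601 0.3217 0.134 ] res [ 0.004  0.007  0.    -0.003] counts 122 644
now meas x 0.4407 c 20.5 mm fx [-3.29  0.84 -2.8 ]
1 14.95 th 0.92 w 1.13 x 0.4445 c 21.7 0.02
2 15.05 th 1.04 w 1.14 x 0.4465 c 21.3 0.01
3 15.15 th 1.15 w 1.15 x 0.4475 c 20.4 0.005
4 15.25 th 1.27 w 1.15 x 0.4485 c 19.9 0.005
5 15.35 th 1.38 w 1.15 x 0.4475 c 17.8 -0.005
6 15.45 th 1.50 w 1.14 x 0.4475 c 17.3 0.0
7 15.55 th 1.61 w 1.13 x 0.4455 c 15.2 -0.01
8 15.65 th 1.72 w 1.11 x 0.4445 c 14.6 -0.005
9 15.75 th 1.83 w 1.10 x 0.4425 c 13.4 -0.01
10 15.85 th 1.94 w 1.08 x 0.4395 c 11.7 -0.015
ROWS [0.02, 0.01, 0.005, 0.005, -0.005, 0.0, -0.01, -0.005, -0.01, -0.015] xend 0.4395
omega to 17: [1.32 1.25 1.21 1.19 1.21 1.26 1.3  1.32 1.31 1.29 1.26 1.21 1.16 1.11
 1.06 1.02 1.   1.02 1.06 1.11 1.14 1.15 1.15 1.12 1.09 1.05 1.   0.95
 0.9  0.85 0.81 0.78 0.78 0.8  0.84]
```

Call:
{"fn": "servo_tool", "kwargs": {
  "moves": [
    {"dp": [0.02,0,0],"delta_rot": [0,0,0],"fingers": 0},
    {"dp": [0.01,0,0],"delta_rot": [0,0,0],"fingers": 0},
    {"dp": [0.005,0,0],"delta_rot": [0,0,0],"fingers": 0},
    {"dp": [0.005,0,0],"delta_rot": [0,0,0],"fingers": 0},
    {"dp": [-0.005,0,0],"delta_rot": [0,0,0],"fingers": 0}
  ]
}}

```text
clock: 15.35
position: [0.4479, 0.051, 0.1869]
ee_rot: [0.0, 1.0, -0.0, 0.0]
contact_force: [-3.6, -0.4, -2.0]
width: 0.023
gripper_force: 69.4
```

Call:
{"fn": "servo_tool", "kwargs": {
  "moves": [
    {"dp": [0,0,0],"delta_rot": [0,0,0],"fingers": 0},
    {"dp": [-0.01,0,0],"delta_rot": [0,0,0],"fingers": 0},
    {"dp": [-0.005,0,0],"delta_rot": [0,0,0],"fingers": 0},
    {"dp": [-0.01,0,0],"delta_rot": [0,0,0],"fingers": 0},
    {"dp": [-0.015,0,0],"delta_rot": [0,0,0],"fingers": 0}
  ]
}}

```text
clock: 15.85
position: [0.4397, 0.051, 0.187]
ee_rot: [0.0, 1.0, -0.0, 0.0]
contact_force: [-2.6, -1.1, -2.1]
width: 0.0227
gripper_force: 69.4
```

```bash
python3 step.py .4395 15 8.3
```

```text
fit [ 0.3859  1.5414 -0.4061 -0.137 ] res [-0.055 -0.042 -0.152  0.145] counts 127 648
now meas x 0.4397 c 10.4 mm fx [-2.63 -1.1  -2.08]
1 16.00 th 1.90 w 0.79 x 0.4405 c 12.2 0.005
2 16.10 th 1.98 w 0.79 x 0.4385 c 11.3 -0.01
3 16.20 th 2.06 w 0.80 x 0.4365 c 10.6 -0.01
4 16.30 th 2.14 w 0.80 x 0.4345 c 10.1 -0.01
5 16.40 th 2.22 w 0.81 x 0.4325 c 9.8 -0.01
6 16.50 th 2.30 w 0.82 x 0.4305 c 9.8 -0.01
7 16.60 th 2.39 w 0.83 x 0.4285 c 9.9 -0.01
8 16.70 th 2.47 w 0.84 x 0.4265 c 10.3 -0.01
9 16.80 th 2.55 w 0.85 x 0.4245 c 10.7 -0.01
10 16.90 th 2.64 w 0.86 x 0.4215 c 10.2 -0.015
11 17.00 th 2.72 w 0.87 x 0.4195 c 10.6 -0.01
12 17.10 th 2.81 w 0.88 x 0.4165 c 9.9 -0.015
13 17.20 th 2.90 w 0.88 x 0.4145 c 9.8 -0.01
14 17.30 th 2.99 w 0.89 x 0.4155 c 12.2 0.005
15 17.40 th 3.08 w 0.89 x 0.4165 c 14.0 0.005
ROWS [0.005, -0.01, -0.01, -0.01, -0.01, -0.01, -0.01, -0.01, -0.01, -0.015, -0.01, -0.015, -0.01, 0.005, 0.005] xend 0.4165
omega to 17: [1.46 1.48 1.5  1.47 1.4  1.32 1.25 1.2  1.17 1.16 1.16 1.17 1.19 1.21
 1.23 1.23 1.19 1.12 1.03 0.96 0.89 0.85 0.81 0.8  0.79 0.79 0.8  0.81
 0.83 0.85 0.87 0.88 0.89 0.87 0.82]
```

```bash
sed -i 's/\[m\[0\],1.76,.31,.05\],/[.3293,1.76,.3217,.134],bounds=([.2,1.6,.2,0],[.5,1.9,.42,.4]),/' step.py; tail -1 log.json | tail -c 70; REF=1 python3 step.py .4395 15 8.3
```

```text
0.6764017545148368], [15.85, 1.9312297772942975, 1.9918217427603044]]fit [0.3294 1.7591 0.3267 0.1365] res [ 0.007  0.002 -0.001 -0.002] counts 0 0
now meas x 0.4389 c 12.3 mm fx [-3.42 -0.75 -2.65]
1 16.00 th 2.09 w 1.04 x 0.4355 c 10.1 -0.02
2 16.10 th 2.20 w 1.02 x 0.4335 c 10.2 -0.01
3 16.20 th 2.30 w 1.00 x 0.4315 c 10.6 -0.01
4 16.30 th 2.40 w 0.97 x 0.4285 c 10.2 -0.015
5 16.40 th 2.49 w 0.95 x 0.4255 c 9.9 -0.015
6 16.50 th 2.59 w 0.92 x 0.4235 c 10.6 -0.01
7 16.60 th 2.68 w 0.90 x 0.4205 c 10.3 -0.015
8 16.70 th 2.76 w 0.87 x 0.4185 c 10.7 -0.01
9 16.80 th 2.85 w 0.85 x 0.4165 c 10.7 -0.01
10 16.90 th 2.93 w 0.83 x 0.4145 c 10.4 -0.01
11 17.00 th 3.02 w 0.81 x 0.4155 c 12.5 0.005
12 17.10 th 3.10 w 0.79 x 0.4175 c 15.1 0.01
13 17.20 th 0.03 w 0.78 x 0.4195 c 17.2 0.01
14 17.30 th 0.11 w 0.77 x 0.4215 c 18.7 0.01
15 17.40 th 0.19 w 0.77 x 0.4245 c 20.7 0.015
ROWS [-0.02, -0.01, -0.01, -0.015, -0.015, -0.01, -0.015, -0.01, -0.01, -0.01, 0.005, 0.01, 0.01, 0.01, 0.015] xend 0.4245
omega to 17: [1.32 1.25 1.21 1.19 1.21 1.26 1.3  1.32 1.31 1.29 1.25 1.21 1.16 1.11
 1.06 1.02 1.   1.02 1.06 1.1  1.13 1.15 1.14 1.12 1.08 1.04 1.   0.95
 0.9  0.85 0.81 0.78 0.77 0.79 0.83]
```

Call:
{"fn": "servo_tool", "kwargs": {
  "moves": [
    {"dp": [-0.015,0,0],"delta_rot": [0,0,0],"fingers": 0},
    {"dp": [-0.015,0,0],"delta_rot": [0,0,0],"fingers": 0},
    {"dp": [-0.01,0,0],"delta_rot": [0,0,0],"fingers": 0},
    {"dp": [-0.015,0,0],"delta_rot": [0,0,0],"fingers": 0},
    {"dp": [-0.01,0,0],"delta_rot": [0,0,0],"fingers": 0}
  ]
}}

```text
clock: 16.4
position: [0.4262, 0.0511, 0.1869]
ee_rot: [0.0, 1.0, -0.0, -0.0]
contact_force: [-2.6, -0.9, -2.8]
width: 0.0228
gripper_force: 69.4
```

Call:
{"fn": "servo_tool", "kwargs": {
  "moves": [
    {"dp": [-0.015,0,0],"delta_rot": [0,0,0],"fingers": 0},
    {"dp": [-0.015,0,0],"delta_rot": [0,0,0],"fingers": 0},
    {"dp": [-0.01,0,0],"delta_rot": [0,0,0],"fingers": 0},
    {"dp": [-0.01,0,0],"delta_rot": [0,0,0],"fingers": 0},
    {"dp": [-0.01,0,0],"delta_rot": [0,0,0],"fingers": 0}
  ]
}}

```text
clock: 16.9
position: [0.4144, 0.0511, 0.1869]
ee_rot: [-0.0, 1.0, -0.0, 0.0]
contact_force: [-2.4, -1.5, -3.1]
width: 0.023
gripper_force: 69.4
```

```bash
python3 step.py .4145 10 8.3
```

```text
fit [0.3294 1.7588 0.3283 0.1372] res [ 0.002 -0.    -0.    -0.002] counts 153 625
now meas x 0.4144 c 11.0 mm fx [-2.35 -1.52 -3.11]
1 17.05 th 3.05 w 0.80 x 0.4165 c 13.9 0.01
2 17.15 th 3.13 w 0.78 x 0.4185 c 16.2 0.01
3 17.25 th 0.07 w 0.77 x 0.4205 c 18.0 0.01
4 17.35 th 0.14 w 0.77 x 0.4235 c 20.3 0.015
5 17.45 th 0.22 w 0.77 x 0.4255 c 21.1 0.01
6 17.55 th 0.30 w 0.78 x 0.4275 c 21.6 0.01
7 17.65 th 0.38 w 0.80 x 0.4295 c 21.6 0.01
8 17.75 th 0.46 w 0.82 x 0.4315 c 21.4 0.01
9 17.85 th 0.54 w 0.84 x 0.4345 c 22.0 0.015
10 17.95 th 0.63 w 0.87 x 0.4365 c 21.5 0.01
ROWS [0.01, 0.01, 0.01, 0.015, 0.01, 0.01, 0.01, 0.01, 0.015, 0.01] xend 0.4365
omega to 17: [1.32 1.25 1.21 1.19 1.21 1.26 1.3  1.32 1.31 1.29 1.25 1.21 1.16 1.11
 1.06 1.02 1.   1.02 1.06 1.1  1.13 1.15 1.14 1.12 1.08 1.04 1.   0.95
 0.89 0.85 0.81 0.78 0.77 0.79 0.83]
```

Call:
{"fn": "servo_tool", "kwargs": {
  "moves": [
    {"dp": [0.01,0,0],"delta_rot": [0,0,0],"fingers": 0},
    {"dp": [0.01,0,0],"delta_rot": [0,0,0],"fingers": 0},
    {"dp": [0.01,0,0],"delta_rot": [0,0,0],"fingers": 0},
    {"dp": [0.01,0,0],"delta_rot": [0,0,0],"fingers": 0},
    {"dp": [0.01,0,0],"delta_rot": [0,0,0],"fingers": 0}
  ]
}}

```text
clock: 17.45
position: [0.4244, 0.0512, 0.1867]
ee_rot: [-0.0, 1.0, -0.0, -0.0]
contact_force: [-4.6, 0.6, -2.2]
width: 0.023
gripper_force: 69.4
```

Run:
```python
from h import *
s=readout.get_state(); p,d=imaging.get_image("wrist"); cv2.imwrite("pics/w2.png",p[...,::-1])
print(s["position"],s["contact_force"])
```

```text
[0.42438541 0.05122509 0.18669603] [-4.56313539  0.56201986 -2.20600931]
```

View pics/w2.png

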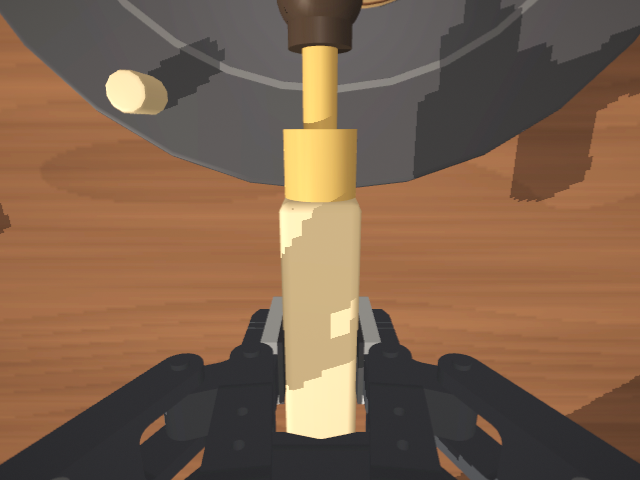

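The wrist view shows the tool straight in the grip with no slip: the ferrule front is at v≈130, as at the grasp. The horn (320,20) is on the box. Nine seconds are done, so I retract and carry the burnisher back.

Call:
{"fn": "servo_tool", "kwargs": {
  "moves": [
    {"dp": [-0.1,0,0],"delta_rot": [0,0,0],"fingers": 0},
    {"dp": [-0.1,0,0],"delta_rot": [0,0,0],"fingers": 0},
    {"dp": [-0.05,0,0],"delta_rot": [0,0,0],"fingers": 0},
    {"dp": [0,0.2,0],"delta_rot": [0,0,0],"fingers": 0},
    {"dp": [0,0.2,0],"delta_rot": [0,0,0],"fingers": 0}
  ]
}}

```text
clock: 18.0
position: [0.3761, -0.0294, 0.1877]
ee_rot: [0.001, 1.0, 0.002, 0.003]
contact_force: [2.6, -0.1, -2.6]
width: 0.0229
gripper_force: 69.5
```

Call:
{"fn": "servo_tool", "kwargs": {
  "moves": [
    {"dp": [0,0.2,0],"delta_rot": [0,0,0],"fingers": 0},
    {"dp": [0,0.2,0],"delta_rot": [0,0,0],"fingers": 0},
    {"dp": [0,0.2,0],"delta_rot": [0,0,0],"fingers": 0},
    {"dp": [0,0.2,0],"delta_rot": [0,0,0],"fingers": 0},
    {"dp": [0,0.2,0],"delta_rot": [0,0,0],"fingers": 0}
  ]
}}

```text
clock: 18.5
position: [0.3756, -0.232, 0.1876]
ee_rot: [0.002, 1.0, -0.0, 0.002]
contact_force: [0.8, 0.8, -1.8]
width: 0.0232
gripper_force: 69.5
```

Call:
{"fn": "servo_tool", "kwargs": {
  "moves": [
    {"dp": [0.1,0.2,0],"delta_rot": [0,0,0],"fingers": 0},
    {"dp": [0.1,0.2,0],"delta_rot": [0,0,0],"fingers": 0},
    {"dp": [0.1,0.12,0],"delta_rot": [0,0,0],"fingers": 0},
    {"dp": [0.05,0,0],"delta_rot": [0,0,0],"fingers": 0},
    {"dp": [0,0,0],"delta_rot": [0,0,0],"fingers": 0}
  ]
}}

```text
clock: 19.0
position: [0.4462, -0.3342, 0.1868]
ee_rot: [0.001, 1.0, -0.0, 0.001]
contact_force: [-0.3, 0.7, -1.7]
width: 0.0232
gripper_force: 69.7
```

Call:
{"fn": "servo_tool", "kwargs": {
  "moves": [
    {"dp": [0,0,0.15],"delta_rot": [0,0,0],"fingers": 0},
    {"dp": [0,0,0.12],"delta_rot": [0,0,0],"fingers": 0},
    {"dp": [0,0,0.1],"delta_rot": [0,0,0],"fingers": 0},
    {"dp": [0,0,0.07],"delta_rot": [0,0,0],"fingers": 0},
    {"dp": [0,0,0.03],"delta_rot": [0,0,0],"fingers": 0}
  ]
}}

```text
clock: 19.5
position: [0.4432, -0.3311, 0.0922]
ee_rot: [-0.001, 1.0, 0.0, -0.001]
contact_force: [-11.4, 9.7, 44.0]
width: 0.0231
gripper_force: 76.7
```

Call:
{"fn": "servo_tool", "kwargs": {
  "moves": [
    {"dp": [0,0,0],"delta_rot": [0,0,0],"fingers": 0},
    {"dp": [0,0,0],"delta_rot": [0,0,0],"fingers": 0}
  ]
}}

```text
clock: 19.7
position: [0.4445, -0.3326, 0.0936]
ee_rot: [0.0, 1.0, 0.0, 0.0]
contact_force: [-0.2, -0.4, -1.6]
width: 0.0229
gripper_force: 69.8
```

Call:
{"fn": "servo_tool", "kwargs": {
  "moves": [
    {"dp": [0,0,0.005],"delta_rot": [0,0,0],"fingers": 0},
    {"dp": [0,0,0],"delta_rot": [0,0,0],"fingers": 0.8},
    {"dp": [0,0,0],"delta_rot": [0,0,0],"fingers": 0.8},
    {"dp": [0,0,0],"delta_rot": [0,0,0],"fingers": 0.8},
    {"dp": [0,0,0],"delta_rot": [0,0,0],"fingers": 0.8}
  ]
}}

```text
clock: 20.2
position: [0.4446, -0.3331, 0.0922]
ee_rot: [0.0, 1.0, -0.0, 0.0]
contact_force: [0.5, 0.2, 0.0]
width: 0.0686
gripper_force: 0.0
```

Call:
{"fn": "servo_tool", "kwargs": {
  "moves": [
    {"dp": [0,0,-0.05],"delta_rot": [0,0,0],"fingers": 0.8},
    {"dp": [0,0,-0.1],"delta_rot": [0,0,0],"fingers": 0.8},
    {"dp": [0,0,-0.2],"delta_rot": [0,0,0],"fingers": 0.8},
    {"dp": [0,0,-0.2],"delta_rot": [0,0,0],"fingers": 0.8},
    {"dp": [0,0,-0.1],"delta_rot": [0,0,0],"fingers": 0.8}
  ]
}}

```text
clock: 20.7
position: [0.4455, -0.3339, 0.2263]
ee_rot: [0.002, 1.0, -0.0, 0.002]
contact_force: [0.8, -0.9, -0.1]
width: 0.0685
gripper_force: 0.0
```

Run:
```python
from h import *
s=readout.get_state(); print(s["position"],s["contact_force"])
p,d=imaging.get_image("wrist"); cv2.imwrite("pics/w3.png",p[...,::-1])
p,d=imaging.get_image("scene"); W=world("scene",d).reshape(-1,3); c=p.reshape(-1,3).astype(int)
m=np.isfinite(W[:,0])&(W[:,0]>.37)&(W[:,0]<.62)&(abs(W[:,1]+.33)<.05)&(W[:,2]>.03)&(W[:,2]<.065);W=W[m];c=c[m]
for lo in (.42,.44,.46,.51,.54,.57,.58,.59):
    k=(W[:,0]>=lo)&(W[:,0]<lo+.01); q=W[k]
    if len(q): print(lo,len(q),q[:,1].min().round(4),q[:,1].max().round(4),np.median(q[:,2]).round(4),c[k].mean(0).astype(int))
```

```text
[ 0.44546131 -0.33385646  0.22633767] [ 0.8324596  -0.93050379 -0.13971617]
0.42 19 -0.3429 -0.3191 0.0502 [181 142  89]
0.44 20 -0.3401 -0.3181 0.0494 [173 135  85]
0.46 22 -0.3435 -0.3178 0.0504 [176 137  86]
0.51 31 -0.3412 -0.3209 0.0447 [199 145  50]
0.54 12 -0.3343 -0.3254 0.0441 [241 192  61]
0.57 37 -0.3406 -0.3186 0.0467 [68 49 35]
0.58 25 -0.3401 -0.3215 0.0416 [59 42 30]
```

View pics/w3.png

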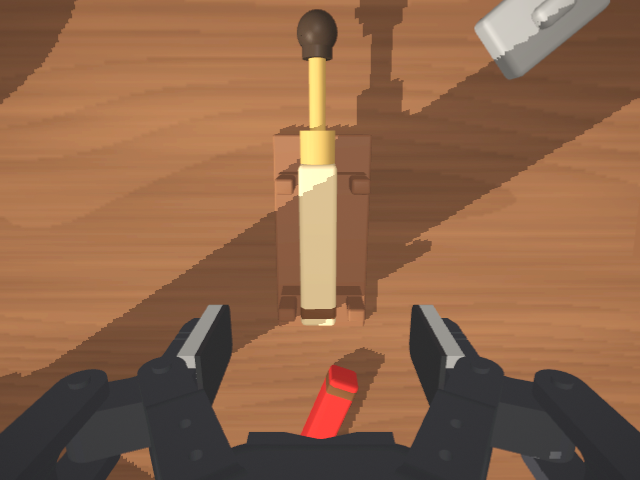

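The burnisher lies in both cradles with its horn at (317,35), as at the start, and the hand is clear.

```bash
python3 -c "
from rig import manip; print(manip.sign_off())"
```

```text
the job is handed in; nothing more can be done
None
```

I burnished the box in one pass of about nine seconds at an estimated 2 to 4.7 N, with the wheel staying just above 0.75 rad/s by my fit, put the burnisher back in its rest, and handed the job in; no verdict came back.

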